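# Stand the toppled sample box up and slide it to its stop

### The job

The square sample box has toppled onto its side, its labelled top facing the robot. Without gripping or lifting it, push it over with the fingers so that it stands upright on its base again, label up, then push it along the bench until one side is flush against the metal stop bar behind it, wholly within the bar's length. Leave the other things on the bench alone.

Things in the scene. Friction and masses are not known exactly. Their poses are not given: they have to be found in the camera images.
- sample_box: blue closed box, base 68 x 68 mm, 50 mm high, white labelled top. Origin: centre of its base; z axis runs from the base out through the labelled top. At the start it lies on a side, 68 mm high and 50 mm deep, z level and roughly towards the robot, base towards the stop bar. Pushed on the label near its upper edge it tips over its lower far edge and past 36 degrees drops onto its base
- box_mid (a point): middle of the sample box, 25 mm from its base along its z axis; at height 25 mm when the box stands upright, 34 mm as it lies on its side and at most 42 mm as it tips. The labelled face rises as the box tips and rubs on the fingers: a level push may only slide the box; fingers that rise with the face, in an arc about the lower far edge, tip it. The box weighs about 0.15 kg and takes 1 to 2 N
- stop_bar: bare aluminium angle bar fixed to the bench, 220 mm long, front face 32 mm high, 6 mm thick, low screwed flange on its far side. Origin: on the bench at the middle of the front face (the one towards the robot); x axis level, square to that face, pointing away from the robot; y along the bar, z up
- amber_reagent: small reagent bottle, 36 mm across, 75 mm high, standing behind the stop bar; origin at the centre of its underside. To be left alone
- screw_tube: screw-cap tube standing on its end, 34 mm across, 113 mm high, behind the stop bar; origin at the centre of its underside. To be left alone
- flow_cell_case: flat white case, 55 x 85 x 18 mm, lying behind the left end of the stop bar; origin at the centre of its underside, z up, long side along its y. To be left alone
Things that resemble listed ones, but are neither listed nor needed, are in the scene too. There is more than one size of the sample_box; the job needs the larger.

How it is judged:
By the outcome, as a careful person would: the job done as asked, in the order asked, and still so for the second after the job is handed in, with the robot touching nothing.
It also fails if it takes over 56 s, if anything falls off the work surface, if the arm or the gripper's body presses on something with over 40 N, if the wrist force passes 120 N, or if a joint passes its speed limit or range.

### The arm

A 6-joint arm with a two-finger parallel gripper is mounted at the origin on a cart in front of the work surface, level with it; the furniture and walls round the work are solid. World frame = base frame: x ahead of the robot, y to its left, z up, the work surface at z = 0. Lengths are in m, angles in degrees, forces in N, time in s.
With the tool pointing down it reaches from about 0.35 to 0.875 m from the base axis. Payload 4.2 kg.
Tool frame: the origin (TCP) lies on the centre line of the jaws, within the pads' length; the fingertips stand 19 mm ahead of it and the grasp point (between the pads) is the TCP; z points along the fingers, y is the line along which they close (so a half turn about z gives the same grasp; the last joint's range is limited). The gripper opens to 87 mm and grips with 3 to 60 N. Pads are 19 mm wide; open, the fingers measure 117 mm over their backs; the gripper's body (75 mm by 190 mm) begins 51 mm behind the grasp point.
Start: joints at [-54.97, 22.042, 0.453, 0, -68.411, -14.817], TCP at [0.216, -0.586, 0.242] pointing down, gripper open.
Joint ranges: [-179.83, 179.83], [-69.29, 118.12], [-61.27, 80.66], [-181.25, 117.63], [-171.15, -9.14], [-177.46, 177.46]. Speed limits (degrees/s): [159.86, 159.86, 180, 180, 180, 180].

### API

Orientations are given as a 3x3 rotation matrix whose columns are the frame's x, y, z axes.
In Python, from station import sense, capture, finish_job, search_frame, masks_of gives the robot as it stands.
- The arm moves only by the tool drive_tool, never from a script. Its argument "rows" is a list of rows, each a list of 7 numbers: the opening in per cent of the stroke, from 0 (shut) to 100 (fully open), then the shift along the world's x, y, z in mm, then the turn, a rotation vector about the world's x, y, z in rad. In form: [[fingers, dx, dy, dz, wx, wy, wz], ...]. A call has 1 to 5 rows; each row shifts and turns the commanded pose from where the row before left it; what a row does not reach is not made up. A row lasts 1/12 s, in which the tool goes at most 41.7 mm and 7.16 degrees, less where a joint would pass 70% of its speed; a pose out of reach is approached as far as the arm can. A call is refused whole if a number of a shift passes 41.7 or a number of a turn 0.125, either way. A call with a gripper value outside its range is refused whole. The fingers move at their own pace and stop on an object; the grip force is fixed at half the most. Time passes only in rows, so rows that do not move let the fingers close. It gives the time, the measured TCP pose, the force, the opening and the grip force at its end, in the units of the state.
- sense(): the state, without advancing time (a new reading comes with each control period).
- capture(name): name is "side" or "top" or "wrist"; returns a dict with "frame" (420x560x3 uint8, red, green, blue), "z_map" (420x560 float32, m along the optical axis (not along the pixel's ray), 0 where there is no reading), "fx", "fy", "cx", "cy" (pixels), "distortion" ([k1, k2, p1, p2, k3] as OpenCV has them; the pictures are not rectified), "R" (3x3) and "t" (3): a world point X has camera coordinates R X + t; the wrist camera has in their place "T_tool_cam" (4x4, takes a point from camera to tool coordinates, whose origin is the TCP and whose axes are the flange's). Camera axes: x right, y down, z forward; pixel columns grow to the right and rows downward; lengths in m; the calibration is good to about 2 mm. A picture is of the moment at which its call begins: read the wrist's pose just before it.
- finish_job(): hands the job in; it is judged then, once.
Trained networks look in a picture, given as the dict that the camera call returned (one of the last four; its "shot" number tells which), for a name from the list of things; names that differ only in an ending like _2 or _b are one class to them, and where a whole thing is asked for, a point or a joint stands for the part that bears it (a point fixed in the world has none). Each returns a list of dicts, best first, with "p" (0 to 1); they miss things now and then, are a little off and sometimes report something else, mostly with a low value. They report only what shows in the picture. A call takes as long as a camera call. They do not tell look-alikes from the thing itself.
- search_frame(label, picture): "xy" ([column, row] in pixels, amid what is visible of it).
- masks_of(label, picture): "region" (420x560 bool, what is visible of it) and "xy" ([column, row] in pixels, amid what is visible of it).
The state is a dict: "time_s": time; "joints": joint angles; "joint_velocities": joint speeds; "effort": joint torques, N m; "tcp_pos": TCP position; "ee_rot": TCP orientation; "wrist_force": force on the tool from outside, world axes, zero at the start; "moment": the same for the moment, N m; "gripper_width": opening from 0.0 (shut) to 1.0 (fully open); "gripper_force": force on a finger pad.
Only numpy, scipy, OpenCV 4.12 (cv2) and the standard library are available. Lean on these libraries where they do the work, as an engineer would, in place of code of your own. Each camera call takes 0.05 s, during which the arm holds its last target. There are 200 camera calls.

## Working session

There is one attempt and no reset: what is moved stays moved. The work goes in short steps, Python scripts to look and compute and a tool call to move; the robot and the scene stay as the last step left them, time stands still between calls to the robot, and variables do not carry over. Pictures are saved under pics/ and viewed, at most 10 in all, crops included, and the job is handed in when it is done.

Besides the shell and the picture viewer there is one more tool, called after "Request:" by a JSON object that holds its "op" and its "data", one argument or row to a line. drive_tool: Moves the arm, as the interface text tells. Its arguments: {"type":"object","properties":{"rows":{"type":"array"}},"required":["rows"]}

```bash
mkdir -p pics
cat > h.py <<'E'
import numpy as np, cv2
from station import *
def cloud(p):
    h,w=p["z_map"].shape; u,v=np.meshgrid(np.arange(w),np.arange(h))
    K=np.array([[p["fx"],0,p["cx"]],[0,p["fy"],p["cy"]],[0,0,1]])
    n=cv2.undistortPoints(np.stack([u,v],-1).reshape(-1,1,2).astype(np.float64),K,np.array(p["distortion"])).reshape(h,w,2)
    z=p["z_map"].astype(float); c=np.dstack([n*z[...,None],z])
    W=(c-np.array(p["t"]))@np.array(p["R"]); W[z==0]=np.nan
    return W
def save(n,im): cv2.imwrite("pics/"+n+".png",im[...,::-1])
E
python3 - <<'E'
from h import *
s=sense();print(s["time_s"],s["tcp_pos"],s["ee_rot"],s["wrist_force"])
ims=[]
for c in("top","side"):
    p=capture(c);W=cloud(p);ims.append(p["frame"])
    for l in("sample_box","stop_bar","amber_reagent","screw_tube","flow_cell_case"):
        for m in masks_of(l,p)[:4]:
            q=W[m["region"]];q=q[~np.isnan(q[:,0])]
            if len(q)==0: continue
            print(c,l,round(m["p"],2),np.round(m["xy"]),len(q),"lo",np.percentile(q,3,axis=0).round(3),"hi",np.percentile(q,97,axis=0).round(3))
save("a_top",ims[0]);save("a_side",ims[1])
E
```

```text
0.0 [ 0.21579005 -0.58595793  0.24045393] [[-9.38454947e-01 -3.45400563e-01 -8.73898334e-04]
 [-3.45401648e-01  9.38452756e-01  2.03148138e-03]
 [ 1.18437487e-04  2.20829968e-03 -9.99997555e-01]] [ 0.22033775 -0.11037262  0.85886837]
top sample_box 0.86 [235. 263.] 648 lo [0.412 0.375 0.017] hi [0.462 0.413 0.055]
top sample_box 0.76 [305. 274.] 1059 lo [0.39  0.225 0.034] hi [0.442 0.288 0.071]
top stop_bar 0.85 [297. 174.] 1975 lo [0.587 0.177 0.002] hi [0.638 0.381 0.033]
top amber_reagent 0.71 [331. 136.] 382 lo [0.659 0.188 0.   ] hi [0.689 0.221 0.076]
top screw_tube 0.79 [296. 148.] 404 lo [0.641 0.262 0.019] hi [0.669 0.291 0.115]
top flow_cell_case 0.91 [235. 152.] 1235 lo [0.63  0.347 0.013] hi [0.685 0.426 0.021]
side sample_box 0.95 [308. 286.] 1880 lo [0.38  0.222 0.011] hi [0.433 0.291 0.07 ]
side sample_box 0.73 [221. 275.] 1111 lo [0.407 0.374 0.   ] hi [0.458 0.412 0.054]
side stop_bar 0.91 [285. 195.] 1861 lo [0.581 0.178 0.003] hi [0.636 0.38  0.033]
side amber_reagent 0.81 [326. 157.] 535 lo [0.657 0.189 0.005] hi [0.682 0.221 0.075]
side screw_tube 0.64 [286. 155.] 789 lo [0.639 0.263 0.007] hi [0.666 0.291 0.114]
side screw_tube 0.43 [327. 158.] 526 lo [0.657 0.189 0.006] hi [0.682 0.221 0.075]
side flow_cell_case 0.95 [228. 174.] 1187 lo [0.625 0.346 0.005] hi [0.681 0.425 0.02 ]
```

View pics/a_top.png

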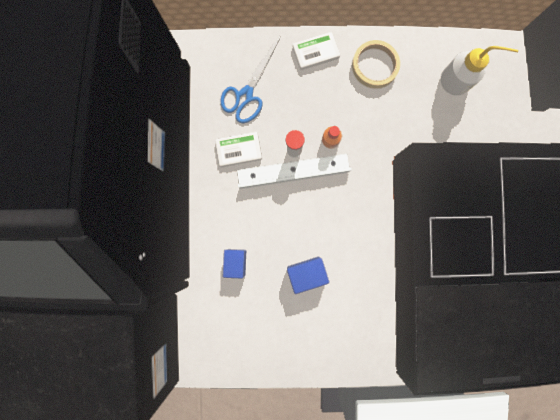

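View pics/a_side.png

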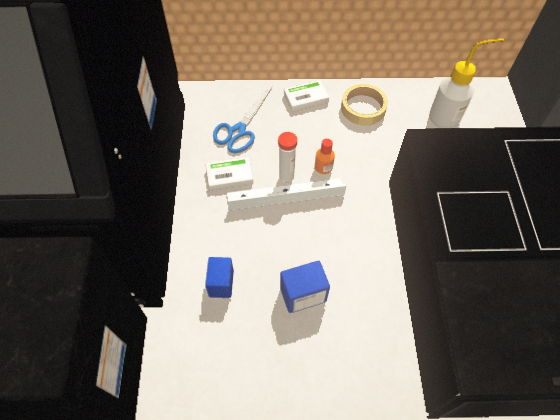

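The pictures show two candidates for sample_box: side view (308,286), 68 mm high with the label facing the robot, and side view (221,275), about 38 mm wide and 54 mm high. I choose the one at (308,286). The bar runs from (228,200) to (345,187), with nothing between it and the box.

Run:
```python
from h import *
for c in("side","top"):
    p=capture(c);W=cloud(p)
    if c=="side": save("b_crop",cv2.resize(p["frame"][170:330,190:370],None,fx=4,fy=3.6,interpolation=cv2.INTER_CUBIC)[:600])
    x,y,z=W[...,0],W[...,1],W[...,2]
    near=(abs(x-.41)<.07)&(abs(y-.257)<.06)
    q=W[near&(z>.060)&(z<.08)][:,:2].astype(np.float32)
    r=cv2.minAreaRect(q*1000);print(c,"boxtop",np.round(r[0]),np.round(r[1]),round(r[2],1),len(q),np.nanmedian(z[near&(z>.06)]))
    print(np.round(cv2.boxPoints(r)))
    # bar: top edge & front face
    b=(x>.55)&(x<.65)&(y>.16)&(y<.40)&(z>.028)&(z<.036)
    q=W[b];r=cv2.minAreaRect((q[:,:2]*1000).astype(np.float32));print("bartop",np.round(r[0],1),np.round(r[1],1),round(r[2],1),len(q));print(np.round(cv2.boxPoints(r)))
    b=(x>.55)&(x<.62)&(y>.18)&(y<.37)&(z>.008)&(z<.026)
    q=W[b]
    if len(q)>20: print("barfront",len(q),np.polyfit(q[:,1],q[:,0],1),np.percentile(q[:,1],[1,99]))
    f=near&(z>.012)&(z<.055); q=W[f]; print("face",len(q),np.polyfit(q[:,1],q[:,0],1) if len(q)>20 else "")
    tall=z>.06
    for y0 in np.arange(-.5,.7,.1):
        m=(abs(y-y0)<.05)&(x<.9)
        if m.sum()>10: print(round(y0,1),"maxz",np.nanmax(z[m]).round(3),"x of tall",np.round(np.nanpercentile(x[m&tall],[1,99]),2) if (m&tall).sum() else "")
```

```text
side boxtop [411. 256.] [51. 68.] 17.0 1331 0.06786320363983278
[[377. 281.]
 [397. 216.]
 [445. 231.]
 [426. 296.]]
bartop [620.1 281.1] [ 56.7 219.6] 8.4 467
[[576. 386.]
 [608. 168.]
 [664. 177.]
 [632. 394.]]
barfront 551 [-0.1286623   0.63040975] [0.18275651 0.36750602]
face 457 [0.02418947 0.38371081]
-0.3 maxz 0.065 x of tall [0.74 0.74]
-0.2 maxz 0.218 x of tall [0.58 0.9 ]
-0.1 maxz 0.217 x of tall [0.21 0.8 ]
-0.0 maxz 0.161 x of tall [0.21 0.79]
0.1 maxz 0.159 x of tall [0.21 0.63]
0.2 maxz 0.078 x of tall [0.39 0.68]
0.3 maxz 0.116 x of tall [0.38 0.67]
0.4 maxz 0.057 x of tall 
0.5 maxz 0.514 x of tall [0.2  0.79]
0.6 maxz 0.485 x of tall [0.2  0.47]
top boxtop [414. 256.] [51. 68.] 17.4 1033 0.06781228443821741
[[379. 281.]
 [400. 216.]
 [449. 231.]
 [428. 296.]]
bartop [621.9 279.9] [ 53.1 219.3] 7.0 365
[[582. 385.]
 [609. 168.]
 [662. 174.]
 [635. 392.]]
barfront 144 [-0.07099096  0.620751  ] [0.18312288 0.36875226]
face 48 [-0.30176229  0.51765884]
-0.5 maxz -0.907 x of tall 
-0.4 maxz -0.911 x of tall 
-0.3 maxz 0.06 x of tall 
-0.2 maxz 0.159 x of tall [0.22 0.9 ]
-0.1 maxz 0.217 x of tall [0.22 0.8 ]
-0.0 maxz 0.161 x of tall [0.22 0.81]
0.1 maxz 0.16 x of tall [0.22 0.64]
0.2 maxz 0.08 x of tall [0.39 0.69]
0.3 maxz 0.117 x of tall [0.38 0.67]
0.4 maxz 0.057 x of tall 
0.5 maxz 0.538 x of tall [0.23 0.81]
0.6 maxz 0.537 x of tall [0.23 0.75]
```

View pics/b_crop.png

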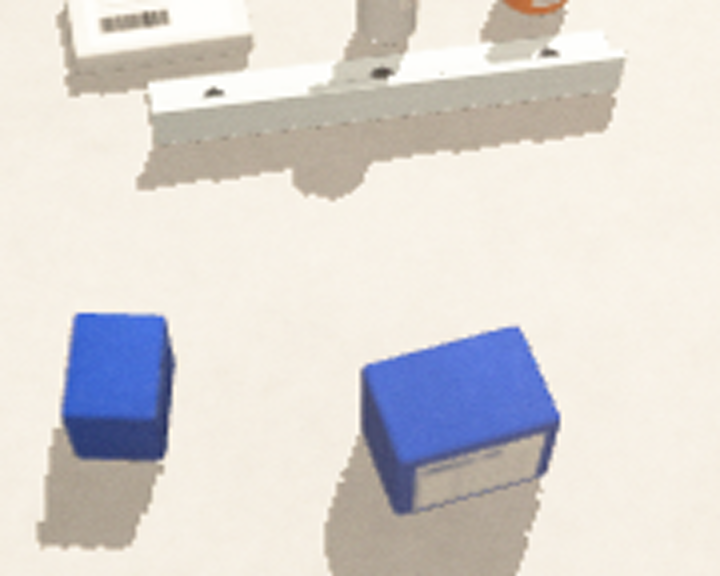

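The crop shows the label, at crop pixel (480,475), facing the robot on the larger box. That confirms the choice. Next I go to a point in front of it, over the hob.

Request:
{"op": "drive_tool", "data": {
  "rows": [
    [40,0,0,40,0,0,-0.055],
    [40,0,0,40,0,0,0],
    [40,28,30,6,0,0,0],
    [40,28,30,6,0,0,0],
    [40,28,30,6,0,0,0]
  ]
}}

```text
time_s: 1.12
tcp_pos: [0.3004, -0.4957, 0.3405]
ee_rot: [[-0.957, -0.291, 0.001], [-0.291, 0.957, -0.001], [-0.001, -0.001, -1.0]]
wrist_force: [1.2, -0.9, 0.2]
gripper_width: 0.71
gripper_force: 0.0
```

Request:
{"op": "drive_tool", "data": {
  "rows": [
    [40,22,35,0,0,0,0],
    [40,22,35,0,0,0,0],
    [40,22,35,0,0,0,0],
    [40,22,35,0,0,0,0],
    [40,22,35,0,0,0,0]
  ]
}}

```text
time_s: 1.53
tcp_pos: [0.4106, -0.3196, 0.3399]
ee_rot: [[-0.956, -0.293, 0.001], [-0.293, 0.956, -0.0], [-0.001, -0.001, -1.0]]
wrist_force: [0.5, -1.3, 0.2]
gripper_width: 0.418
gripper_force: 0.0
```

Request:
{"op": "drive_tool", "data": {
  "rows": [
    [40,15,38,0,0,0,0],
    [40,15,38,0,0,0,0],
    [40,15,38,0,0,0,0],
    [40,15,38,0,0,0,0],
    [40,15,38,0,0,0,0]
  ]
}}

```text
time_s: 1.95
tcp_pos: [0.4852, -0.1295, 0.34]
ee_rot: [[-0.956, -0.294, 0.001], [-0.294, 0.956, -0.0], [-0.001, -0.0, -1.0]]
wrist_force: [1.1, -0.4, -0.1]
gripper_width: 0.4
gripper_force: 0.0
```

Request:
{"op": "drive_tool", "data": {
  "rows": [
    [40,0,41,0,0,0,0],
    [40,0,41,0,0,0,0],
    [40,0,41,0,0,0,0],
    [40,0,41,0,0,0,0],
    [40,0,41,0,0,0,0]
  ]
}}

```text
time_s: 2.37
tcp_pos: [0.4844, 0.0755, 0.34]
ee_rot: [[-0.956, -0.294, 0.001], [-0.294, 0.956, 0.0], [-0.001, 0.0, -1.0]]
wrist_force: [1.2, -0.8, 0.3]
gripper_width: 0.399
gripper_force: 0.0
```

Request:
{"op": "drive_tool", "data": {
  "rows": [
    [40,-26,32,0,0,0,0],
    [40,-26,32,0,0,0,0],
    [40,-26,32,0,0,0,0],
    [40,-26,32,0,0,0,0],
    [40,-26,32,0,0,0,0]
  ]
}}

```text
time_s: 2.78
tcp_pos: [0.3534, 0.2346, 0.3399]
ee_rot: [[-0.956, -0.293, 0.001], [-0.293, 0.956, 0.001], [-0.001, 0.001, -1.0]]
wrist_force: [0.2, 0.3, 0.6]
gripper_width: 0.402
gripper_force: 0.0
```

Request:
{"op": "drive_tool", "data": {
  "rows": [
    [40,-1,3,-40,0,0,0],
    [40,0,0,-40,0,0,0],
    [40,0,0,-40,0,0,0],
    [40,0,0,-40,0,0,0],
    [40,0,0,-40,0,0,0]
  ]
}}

```text
time_s: 3.2
tcp_pos: [0.3538, 0.2368, 0.1386]
ee_rot: [[-0.956, -0.294, 0.002], [-0.294, 0.956, 0.002], [-0.002, 0.001, -1.0]]
wrist_force: [-0.3, 1.3, -0.1]
gripper_width: 0.397
gripper_force: 0.0
```

Request:
{"op": "drive_tool", "data": {
  "rows": [
    [40,0,0,-30,0,0,0],
    [40,0,0,-31,0,0,0],
    [40,11,3.5,0,0,0,0],
    [40,8,2.5,0,0,0,0],
    [40,0,0,0,0,0,0]
  ]
}}

```text
time_s: 3.62
tcp_pos: [0.375, 0.2441, 0.079]
ee_rot: [[-0.956, -0.294, 0.002], [-0.294, 0.956, 0.002], [-0.002, 0.001, -1.0]]
wrist_force: [-0.1, 1.0, 0.8]
gripper_width: 0.405
gripper_force: 0.0
```

Run:
```python
from h import *
s=sense();print(s["tcp_pos"],s["wrist_force"])
p=capture("side");save("c",cv2.resize(p["frame"][200:340,200:400],None,fx=4,fy=4,interpolation=cv2.INTER_CUBIC))
```

```text
[0.37495454 0.24410448 0.07898003] [-0.06493585  1.02359166  0.76504906]
```

View pics/c.png

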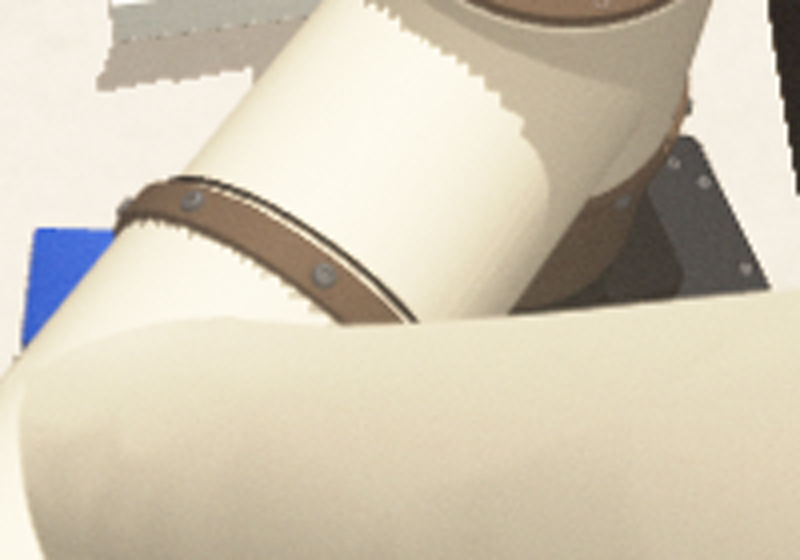

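The arm hides the box from the side camera, so I'll use the wrist camera here.

```bash
cat >> h.py <<'E'
def wrist():
    s=sense();p=capture("wrist");T=np.array(p["T_tool_cam"])
    R=np.array(s["ee_rot"])@T[:3,:3];o=np.array(s["tcp_pos"])+np.array(s["ee_rot"])@T[:3,3]
    p=dict(p);p["R"]=R.T;p["t"]=-R.T@o
    return s,p,cloud(p)
E
python3 - <<'E'
from h import *
s,p,W=wrist();save("d",p["frame"]);print(p["shot"] if "shot" in p else "", -p["R"].T@p["t"])
b=(p["frame"][...,2].astype(int)-p["frame"][...,0]>60)
q=W[b];q=q[(abs(q[:,0]-.43)<.08)&(abs(q[:,1]-.26)<.07)&(q[:,2]>.058)];print(len(q),np.median(q,axis=0))
r=cv2.minAreaRect((q[:,:2]*1000).astype(np.float32));print(r,np.round(cv2.boxPoints(r)))
E
```

```text
6 [0.29826242 0.21968715 0.22113872]
2995 [0.412962   0.25485982 0.06683087]
((412.9246826171875, 254.68592834472656), (22.528167724609375, 62.74825668334961), 17.532556533813477) [[393. 281.]
 [412. 221.]
 [433. 228.]
 [414. 288.]]
```

View pics/d.png

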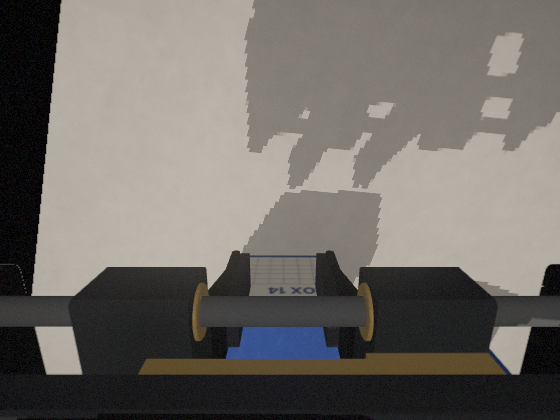

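Request:
{"op": "drive_tool", "data": {
  "rows": [
    [40,3,0.9,0,0,0,0],
    [40,2,0.6,0,0,0,0],
    [40,1.5,0.5,1,0,0,0],
    [40,0,0,0,0,0,0]
  ]
}}

```text
time_s: 4.05
tcp_pos: [0.3798, 0.2448, 0.0802]
ee_rot: [[-0.956, -0.293, 0.001], [-0.293, 0.956, 0.001], [-0.001, 0.001, -1.0]]
wrist_force: [0.7, -0.5, 0.3]
gripper_width: 0.399
gripper_force: 0.0
```

```bash
cat >> h.py <<'E'
def box(tag=None):
    s,p,W=wrist()
    if tag: save(tag,p["frame"])
    d=np.array([.956,.293]);l=np.array([-.293,.956])
    t=np.array(s["tcp_pos"]);Q=W.reshape(-1,3);Q=Q[~np.isnan(Q[:,0])]
    a=(Q[:,:2]-t[:2])@d;c=(Q[:,:2]-t[:2])@l
    m=(abs(c)<14)&(abs(c)<.014)&(a>-.03)&(a<.08)&(Q[:,2]>.006)&(Q[:,2]<.1)
    a,z,c=a[m],Q[m,2],c[m]
    print("tcp",t.round(4),"F",np.round(s["wrist_force"],1),"n",len(a))
    for k in np.arange(-.03,.08,.005):
        n=(a>=k)&(a<k+.005)
        if n.sum()>8: print(round(k*1e3),"z",np.round(np.percentile(z[n],[5,50,95])*1e3),end="; ")
    print()
E
python3 -c "
from h import *
box()"
```

```text
tcp [0.3798 0.2448 0.0802] F [ 0.7 -0.5  0.3] n 3799
10 z [11. 43. 64.]; 30 z [66. 67. 68.]; 35 z [66. 67. 68.]; 40 z [66. 67. 68.]; 45 z [66. 67. 68.]; 50 z [66. 67. 67.];
```

Request:
{"op": "drive_tool", "data": {
  "rows": [
    [40,1,0.4,-3,0,0,0],
    [40,2,0.6,0,0,0,0],
    [40,5,1.5,4,0,0,0],
    [40,5.4,1.6,3.7,0,0,0],
    [40,0,0,0,0,0,0]
  ]
}}

```text
time_s: 4.52
tcp_pos: [0.3947, 0.25, 0.0853]
ee_rot: [[-0.956, -0.294, 0.003], [-0.294, 0.956, 0.002], [-0.003, 0.001, -1.0]]
wrist_force: [-0.1, 0.4, 1.2]
gripper_width: 0.4
gripper_force: 0.2
```

```bash
python3 -c "
from h import *
box()"
```

```text
tcp [0.3947 0.25   0.0853] F [-0.1  0.4  1.2] n 4597
-5 z [13. 19. 23.]; 0 z [24. 33. 42.]; 5 z [43. 53. 62.]; 10 z [62. 66. 70.]; 25 z [73. 73. 74.]; 30 z [71. 72. 73.]; 35 z [70. 71. 72.]; 40 z [69. 70. 71.]; 45 z [68. 68. 69.]; 50 z [66. 67. 68.]; 55 z [66. 66. 67.];
```

It is tipping, about 14° so far. I'll continue the arc.

Request:
{"op": "drive_tool", "data": {
  "rows": [
    [40,5.9,1.8,2.6,0,0,0],
    [40,6,1.8,2.2,0,0,0],
    [40,6.2,1.9,1.6,0,0,0],
    [40,0,0,0,0,0,0]
  ]
}}

```text
time_s: 4.9
tcp_pos: [0.4128, 0.2553, 0.0913]
ee_rot: [[-0.956, -0.293, 0.002], [-0.293, 0.956, 0.002], [-0.003, 0.001, -1.0]]
wrist_force: [0.5, 0.3, 0.5]
gripper_width: 0.401
gripper_force: 0.0
```

```bash
python3 -c "
from h import *
box()"
```

```text
tcp [0.4128 0.2553 0.0913] F [0.5 0.3 0.5] n 4685
-15 z [27. 31. 34.]; -10 z [34. 38. 42.]; -5 z [42. 46. 50.]; 0 z [50. 54. 58.]; 5 z [58. 62. 65.]; 10 z [65. 69. 72.]; 30 z [74. 76. 77.]; 35 z [71. 73. 74.]; 40 z [68. 70. 71.]; 45 z [65. 66. 68.]; 50 z [62. 63. 65.]; 55 z [58. 60. 61.]; 60 z [57. 58. 58.];
```

Request:
{"op": "drive_tool", "data": {
  "rows": [
    [40,5,1.5,0.8,0,0,0],
    [40,5,1.5,0.3,0,0,0],
    [40,5,1.5,0,0,0,0],
    [40,0,0,0,0,0,0],
    [40,0,0,0,0,0,0]
  ]
}}

```text
time_s: 5.37
tcp_pos: [0.4262, 0.2586, 0.0916]
ee_rot: [[-0.956, -0.293, -0.0], [-0.293, 0.956, -0.0], [0.0, -0.0, -1.0]]
wrist_force: [-0.4, -1.6, -0.1]
gripper_width: 0.403
gripper_force: 0.0
```

```bash
python3 -c "
from h import *
box()"
```

```text
tcp [0.4262 0.2586 0.0916] F [-0.4 -1.6 -0.1] n 3420
10 z [ 8. 18. 41.]; 15 z [10. 36. 49.]; 20 z [48. 49. 50.]; 25 z [49. 50. 50.]; 50 z [48. 49. 50.]; 55 z [48. 49. 50.]; 60 z [48. 49. 50.]; 65 z [48. 49. 50.]; 70 z [48. 49. 50.]; 75 z [48. 49. 49.];
```

The box stands upright, its top at 50 mm. I'll back off, turn square to the bar, lower, and measure.

Request:
{"op": "drive_tool", "data": {
  "rows": [
    [50,-20,-6,0,0,0,0],
    [50,-22,-6,0,0,0,-0.085],
    [50,0,0,-20,0,0,-0.085],
    [50,0,0,-30,0,0,0],
    [50,0,0,0,0,0,0]
  ]
}}

```text
time_s: 5.83
tcp_pos: [0.3814, 0.244, 0.0384]
ee_rot: [[-0.992, -0.127, -0.006], [-0.127, 0.992, -0.007], [0.007, -0.006, -1.0]]
wrist_force: [-0.3, -0.7, 0.1]
gripper_width: 0.493
gripper_force: 0.0
```

```bash
cat >> h.py <<'E'
def upright(tag=None):
    s,p,W=wrist()
    if tag: save(tag,p["frame"])
    print("tcp",np.round(s["tcp_pos"],4),np.round(s["ee_rot"][:,1],3),"F",np.round(s["wrist_force"],1))
    Q=W.reshape(-1,3);Q=Q[(abs(Q[:,2]-.0495)<.004)&(abs(Q[:,0]-.5)<.12)&(abs(Q[:,1]-.28)<.07)]
    r=cv2.minAreaRect((Q[:,:2]*1000).astype(np.float32));print("top",len(Q),r);print(np.round(cv2.boxPoints(r)))
    Q=W.reshape(-1,3);Q=Q[(Q[:,2]>.008)&(Q[:,2]<.028)&(Q[:,0]>.55)&(Q[:,0]<.64)&(Q[:,1]>.18)&(Q[:,1]<.37)]
    if len(Q)>30: print("bar",len(Q),np.polyfit(Q[:,1],Q[:,0],1))
E
python3 -c "
from h import *
upright('e')"
```

```text
tcp [0.3814 0.244  0.0384] [-0.127  0.992 -0.006] F [-0.3 -0.7  0.1]
top 11 ((381.27435302734375, 221.00753784179688), (2.4305737018585205, 0.35419198870658875), 4.8134236335754395)
[[380. 221.]
 [380. 221.]
 [383. 221.]
 [382. 221.]]
```

View pics/e.png

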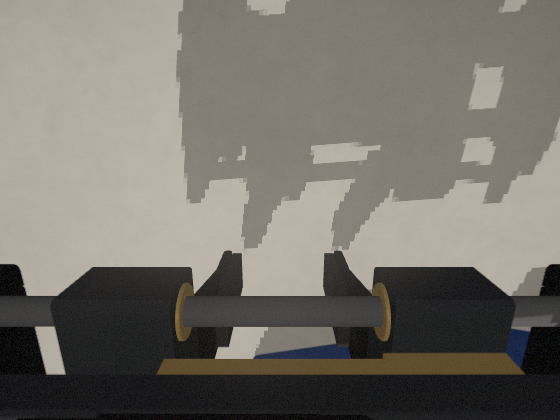

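Request:
{"op": "drive_tool", "data": {
  "rows": [
    [40,-2,19,2,0,0,0],
    [40,15,2,0,0,0,0],
    [40,15,2,0,0,0,0],
    [40,8,1,0,0,0,0],
    [40,8,1,0,0,0,0]
  ]
}}

```text
time_s: 6.3
tcp_pos: [0.4288, 0.272, 0.0449]
ee_rot: [[-0.992, -0.127, 0.001], [-0.127, 0.992, 0.001], [-0.001, 0.001, -1.0]]
wrist_force: [-1.9, 0.6, 0.1]
gripper_width: 0.405
gripper_force: 0.7
```

Request:
{"op": "drive_tool", "data": {
  "rows": [
    [40,6,0.8,0,0,0,0],
    [40,6,0.8,0,0,0,0],
    [40,6,0.8,0,0,0,0],
    [40,6,0.8,0,0,0,0],
    [40,6,0.8,0,0,0,0]
  ]
}}

```text
time_s: 6.72
tcp_pos: [0.458, 0.2752, 0.0437]
ee_rot: [[-0.992, -0.127, -0.001], [-0.127, 0.992, -0.001], [0.001, -0.001, -1.0]]
wrist_force: [-1.6, -0.3, 1.6]
gripper_width: 0.402
gripper_force: 1.0
```

Run:
```python
from h import *
upright('f')
for c in("side","top"):
    p=capture(c);W=cloud(p)
    for m in masks_of("sample_box",p):
        q=W[m["region"]];q=q[~np.isnan(q[:,0])];print(c,m["p"],m["xy"],len(q),np.percentile(q,[3,97],axis=0).round(3) if len(q) else "")
```

```text
tcp [0.458  0.2752 0.0437] [-0.127  0.992 -0.001] F [-1.6 -0.3  1.6]
top 3462 ((470.1722412109375, 275.4748840332031), (48.99113464355469, 55.1606330871582), 5.520948886871338)
[[443. 301.]
 [448. 246.]
 [497. 250.]
 [492. 305.]]
top 0.96 [232.2, 262.9] 562 [[0.412 0.377 0.046]
 [0.462 0.413 0.055]]
top 0.86 [296.9, 217.9] 668 [[0.505 0.241 0.046]
 [0.54  0.305 0.053]]
```

View pics/f.png

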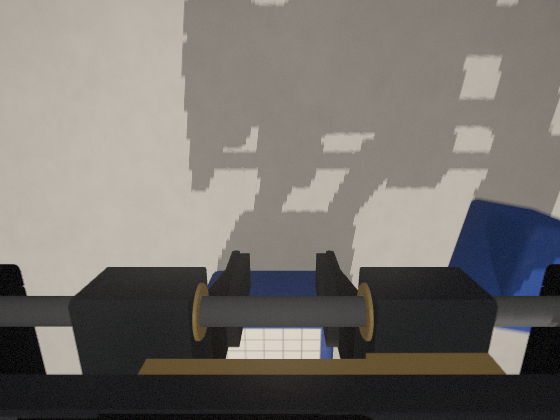

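The wrist picture shows the box upright with its label up at (285,340). Its near side at row 272 is parallel to the fingers, and the small box at (515,250) is clear. I'll continue pushing.

Request:
{"op": "drive_tool", "data": {
  "rows": [
    [40,8,1,0,0,0,0],
    [40,8,1,0,0,0,0],
    [40,8,1,0,0,0,0],
    [40,8,1,0,0,0,0],
    [40,8,1,0,0,0,0]
  ]
}}

```text
time_s: 7.38
tcp_pos: [0.4989, 0.2807, 0.0436]
ee_rot: [[-0.992, -0.127, -0.0], [-0.127, 0.992, -0.0], [0.0, -0.0, -1.0]]
wrist_force: [-0.9, -0.2, -0.6]
gripper_width: 0.397
gripper_force: 0.6
```

Run:
```python
from h import *
p=capture("top");W=cloud(p);x,y,z=W[...,0],W[...,1],W[...,2]
print(sense()["tcp_pos"])
for y0 in np.arange(.235,.32,.01):
    m=(abs(y-y0)<.005)
    b=m&(abs(z-.049)<.005)&(x>.45)&(x<.61); r=m&(z>.028)&(z<.036)&(x>.56)&(x<.65)
    if b.sum()>3: print(round(y0,3),"box far",x[b].max().round(4),"bar",(x[r].min().round(4) if r.sum() else ""))
```

```text
[0.5006056  0.28133835 0.04380961]
0.245 box far 0.5795 bar 0.599
0.255 box far 0.5816 bar 0.6001
0.265 box far 0.58 bar 0.5985
0.275 box far 0.5801 bar 0.5971
0.285 box far 0.5785 bar 0.5953
0.295 box far 0.5767 bar 0.5951
0.305 box far 0.575 bar 0.5935
0.315 box far 0.575 bar 0.5917
```

Request:
{"op": "drive_tool", "data": {
  "rows": [
    [40,4,0.5,0,0,0,0],
    [40,4,0.5,0,0,0,0],
    [40,3,0.4,0,0,0,0],
    [40,2,0.3,0,0,0,0],
    [40,0,0,0,0,0,0]
  ]
}}

```text
time_s: 7.85
tcp_pos: [0.5115, 0.2825, 0.0438]
ee_rot: [[-0.992, -0.127, 0.001], [-0.127, 0.992, 0.0], [-0.001, 0.0, -1.0]]
wrist_force: [-0.3, 0.5, -0.5]
gripper_width: 0.401
gripper_force: 0.0
```

Request:
{"op": "drive_tool", "data": {
  "rows": [
    [40,1.5,0.2,0,0,0,0],
    [40,1.5,0.2,0,0,0,0],
    [40,0,0,0,0,0,0]
  ]
}}

```text
time_s: 8.1
tcp_pos: [0.5141, 0.2828, 0.0438]
ee_rot: [[-0.992, -0.128, 0.0], [-0.128, 0.992, 0.0], [-0.0, 0.0, -1.0]]
wrist_force: [-0.5, -0.2, 0.3]
gripper_width: 0.397
gripper_force: 0.2
```

Request:
{"op": "drive_tool", "data": {
  "rows": [
    [40,1,0.1,0,0,0,0],
    [40,0,0,0,0,0,0],
    [40,0,0,0,0,0,0]
  ]
}}

```text
time_s: 8.35
tcp_pos: [0.515, 0.2828, 0.0438]
ee_rot: [[-0.992, -0.128, 0.0], [-0.128, 0.992, 0.0], [-0.0, 0.0, -1.0]]
wrist_force: [-0.7, 0.2, -0.7]
gripper_width: 0.403
gripper_force: 0.3
```

Request:
{"op": "drive_tool", "data": {
  "rows": [
    [40,1.5,0.2,0,0,0,0],
    [40,1,0.1,0,0,0,0],
    [40,0,0,0,0,0,0]
  ]
}}

```text
time_s: 8.6
tcp_pos: [0.5161, 0.2827, 0.0438]
ee_rot: [[-0.992, -0.128, -0.003], [-0.128, 0.992, -0.001], [0.003, -0.001, -1.0]]
wrist_force: [-5.2, 1.2, 4.0]
gripper_width: 0.4
gripper_force: 2.8
```

Request:
{"op": "drive_tool", "data": {
  "rows": [
    [40,1,0.1,0,0,0,0],
    [40,0,0,0,0,0,0]
  ]
}}

```text
time_s: 8.77
tcp_pos: [0.5162, 0.2826, 0.0438]
ee_rot: [[-0.992, -0.128, -0.004], [-0.128, 0.992, -0.002], [0.005, -0.002, -1.0]]
wrist_force: [-8.1, 0.5, 5.8]
gripper_width: 0.402
gripper_force: 4.2
```

Request:
{"op": "drive_tool", "data": {
  "rows": [
    [40,1,0.1,0,0,0,0],
    [40,0,0,0,0,0,0]
  ]
}}

```text
time_s: 8.93
tcp_pos: [0.5163, 0.2824, 0.0438]
ee_rot: [[-0.992, -0.128, -0.006], [-0.128, 0.992, -0.003], [0.006, -0.002, -1.0]]
wrist_force: [-10.9, 1.7, 7.3]
gripper_width: 0.406
gripper_force: 5.5
```

The force has risen to 11 N, so the box is against the bar. I'll back straight off, raise and swing clear.

Request:
{"op": "drive_tool", "data": {
  "rows": [
    [40,-4,-0.5,0,0,0,0],
    [40,-10,-1.3,0,0,0,0],
    [40,-25,-3,0,0,0,0],
    [40,-25,-3,20,0,0,0],
    [40,-10,0,40,0,0,0]
  ]
}}

```text
time_s: 9.35
tcp_pos: [0.4401, 0.2716, 0.0995]
ee_rot: [[-0.992, -0.126, -0.01], [-0.126, 0.992, -0.009], [0.011, -0.008, -1.0]]
wrist_force: [0.5, -0.2, 1.2]
gripper_width: 0.404
gripper_force: 0.0
```

Request:
{"op": "drive_tool", "data": {
  "rows": [
    [40,0,0,41,0,0,0],
    [40,0,0,41,0,0,0],
    [40,0,0,41,0,0,0],
    [40,0,0,41,0,0,0],
    [40,0,0,41,0,0,0]
  ]
}}

```text
time_s: 9.77
tcp_pos: [0.445, 0.2751, 0.3112]
ee_rot: [[-0.992, -0.127, 0.001], [-0.127, 0.992, 0.001], [-0.002, 0.001, -1.0]]
wrist_force: [0.7, 1.3, -0.9]
gripper_width: 0.404
gripper_force: 0.0
```

Request:
{"op": "drive_tool", "data": {
  "rows": [
    [40,10,-40,0,0,0,0],
    [40,10,-40,0,0,0,0],
    [40,10,-40,0,0,0,0],
    [40,0,-41,0,0,0,0],
    [40,0,-41,0,0,0,0]
  ]
}}

```text
time_s: 10.18
tcp_pos: [0.4753, 0.0718, 0.3087]
ee_rot: [[-0.992, -0.128, 0.001], [-0.128, 0.992, 0.0], [-0.001, 0.0, -1.0]]
wrist_force: [0.7, 0.1, -0.2]
gripper_width: 0.4
gripper_force: 0.0
```

Request:
{"op": "drive_tool", "data": {
  "rows": [
    [40,0,-41,0,0,0,0],
    [40,0,-41,0,0,0,0],
    [40,0,-41,0,0,0,0],
    [40,0,-41,0,0,0,0],
    [40,0,-41,0,0,0,0]
  ]
}}

```text
time_s: 10.6
tcp_pos: [0.4749, -0.1334, 0.309]
ee_rot: [[-0.992, -0.128, 0.002], [-0.128, 0.992, -0.0], [-0.002, -0.0, -1.0]]
wrist_force: [1.6, -0.4, 0.1]
gripper_width: 0.394
gripper_force: 0.0
```

Run:
```python
from h import *
for c in("top","side"):
    p=capture(c);W=cloud(p);x,y,z=W[...,0],W[...,1],W[...,2]
    save("g_"+c,cv2.resize(p["frame"][100:300,180:420],None,fx=3,fy=3))
    b=(abs(z-.05)<.005)&(x>.48)&(x<.615)&(y>.22)&(y<.35); q=W[b]
    r=cv2.minAreaRect((q[:,:2]*1000).astype(np.float32));print(c,r,np.median(q[:,2]));print(np.round(cv2.boxPoints(r)))
    for l in("amber_reagent","screw_tube","flow_cell_case","sample_box"):
        for m in masks_of(l,p)[:2]:
            q=W[m["region"]];q=q[~np.isnan(q[:,0])]
            if len(q):print(l,round(m["p"],2),np.percentile(q,[3,97],axis=0).round(3).tolist())
```

```text
top ((562.5921020507812, 278.88671875), (67.80709075927734, 67.78910827636719), 7.606601238250732) 0.050011548782854305
[[525. 308.]
 [533. 241.]
 [601. 250.]
 [592. 317.]]
amber_reagent 0.56 [[0.659, 0.189, 0.011], [0.688, 0.221, 0.076]]
screw_tube 0.59 [[0.641, 0.262, 0.021], [0.669, 0.29, 0.115]]
flow_cell_case 0.67 [[0.63, 0.347, 0.014], [0.684, 0.426, 0.021]]
sample_box 0.9 [[0.412, 0.374, -0.0], [0.462, 0.413, 0.055]]
sample_box 0.66 [[0.53, 0.247, 0.047], [0.593, 0.309, 0.053]]
side ((558.9733276367188, 278.81036376953125), (69.92061614990234, 68.08110046386719), 7.471670150756836) 0.050056772820792406
[[520. 308.]
 [529. 241.]
 [598. 250.]
 [589. 317.]]
amber_reagent 0.79 [[0.657, 0.188, 0.002], [0.682, 0.221, 0.076]]
screw_tube 0.71 [[0.639, 0.263, 0.005], [0.668, 0.291, 0.114]]
flow_cell_case 0.86 [[0.626, 0.348, 0.005], [0.682, 0.424, 0.02]]
sample_box 0.84 [[0.523, 0.246, 0.009], [0.589, 0.312, 0.052]]
```

View pics/g_top.png

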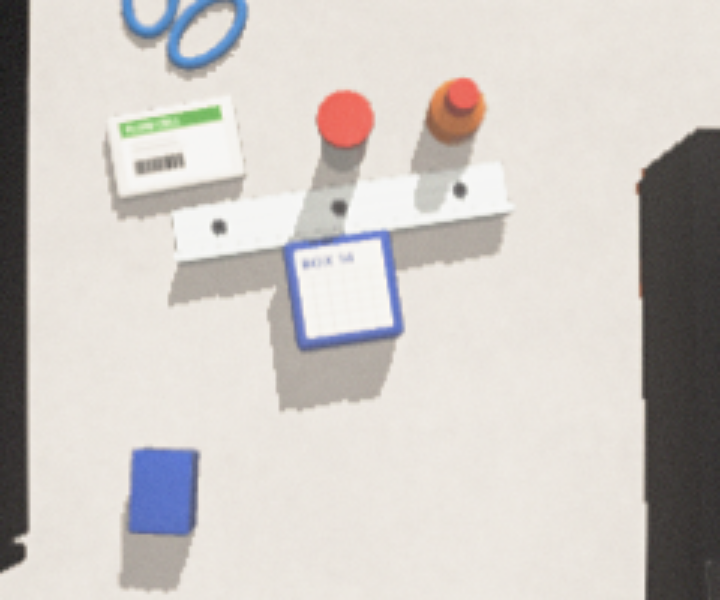

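View pics/g_side.png

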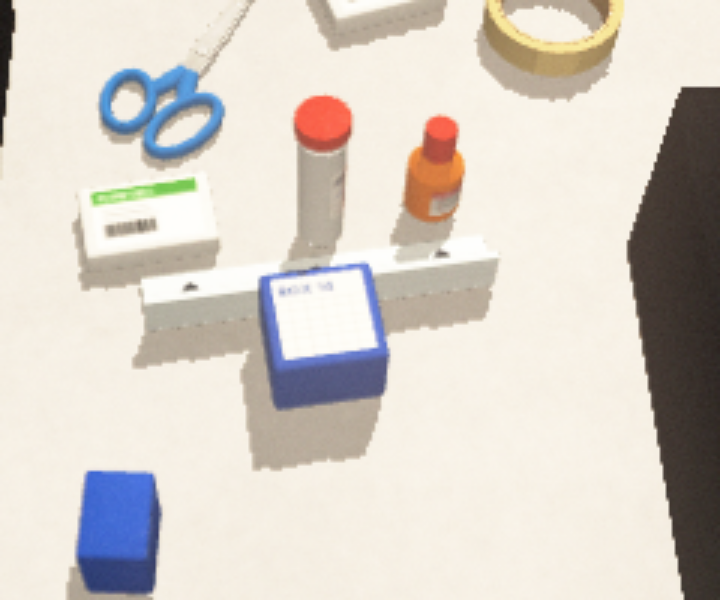

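Both views show the box upright with its label up, at top-crop (345,290), and flush against the bar near its middle. The other things haven't moved.

```bash
python3 -c "
from station import *
print(finish_job())"
```

```text
the job is handed in; nothing more can be done
None
```

The larger sample box stands upright, label up and flush against the stop bar near its middle, the other things are where they were, and the job was handed in with the arm clear after about 11 s of robot time.

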